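# Slide the top chopping board off the stack and home against the sliding stop

### The arm

A 7-joint arm with a two-finger parallel gripper is mounted at the origin on the work surface. World frame = base frame: x ahead of the robot, y to its left, z up, the work surface at z = 0. Lengths are in mm, angles in rad, forces in N, time in s.
With the tool pointing down it reaches from about 400 to 875 mm from the base axis. Payload 19.3 kg.
Tool frame: the origin (TCP) lies at the very end of the fingers, on their centre line; the grasp point (between the pads) lies 19 mm behind it (grip_point_offset is the z of the grasp point in the tool frame, in mm); z points along the fingers, y is the line along which they close (so a half turn about z gives the same grasp; the last joint's range is limited). The gripper opens to 85 mm and grips with 20 to 120 N. Pads are 22 mm wide; open, the fingers measure 114 mm over their backs; the gripper's body (76 mm by 85 mm) begins 54 mm behind the grasp point. The pads swing forward as they close: fully open they stand 13 mm farther back than shut.
Start: joints at [-1.225, 0.521, -0.036, 1.599, 0.021, 1.021, -0.113], TCP at [252.468, 571.729, 231.291] pointing down, gripper open.
Joint ranges: [-2.91, 2.91], [-0.3, 2.13], [-1.5, 1.42], [0.17, 2.43], [-1.26, 4.41], [0.16, 1.93], [-2.52, 2.52]. Speed limits (rad/s): [1.89, 1.89, 2.39, 2.39, 3.01, 3.01, 3.01].

### API

Orientations are given as a 3x3 rotation matrix whose columns are the frame's x, y, z axes.
In Python, from workcell import movep, movel, goto_joints, open_gripper, clamp, wait, inverse_kinematics, read_state, camera, PlanningError, finish_job, grip_point_offset gives the robot as it stands. Calls block until the motion is done:
- movep(position, orientation): joint-space move of the TCP to a pose.
- movel(position, frame=None, max_speed=150, guard=None): straight line of the TCP; frame=None keeps the orientation; max_speed is the mean speed in mm/s. With guard (N) it stops when the force on the tool has changed by that much, and returns True; else False.
- goto_joints(angles): joint-space move.
- open_gripper() and clamp(): open the fingers fully, or close them until they stop; the grip force is fixed at half the most.
- wait(seconds).
- inverse_kinematics(position, orientation): joint angles nearest the present ones, or None.
- read_state(): the state.
- camera(name): name is "side" or "top"; returns a dict with "image" (420x560x3 uint8, blue, green, red), "range_z" (420x560 float32, mm along the optical axis (not along the pixel's ray), 0 where there is no reading), "fx", "fy", "cx", "cy" (pixels), "dist_coeffs" ([k1, k2, p1, p2, k3] as OpenCV has them; the pictures are not rectified), "cam_to_world" (4x4, takes a point from camera to world coordinates). Camera axes: x right, y up, looking along -z (the intrinsics and any distortion apply to the point x, -y, -z); pixel columns grow to the right and rows downward; lengths in mm; the calibration is good to about 2 mm. A picture is of the moment at which its call begins.
A pose or a line that the arm cannot do raises PlanningError and nothing moves.
- finish_job(): hands the job in; it is judged then, once.
The state is a dict: "time": time; "qpos": joint angles; "qvel": joint speeds; "joint_efforts": joint torques, N m; "eef_pos": TCP position; "tool_rot": TCP orientation; "ft_force": force on the tool from outside, world axes, zero at the start; "torque": the same for the moment, N m; "finger_gap": finger opening in mm; "gripper_force": force on a finger pad.
Only numpy, scipy, OpenCV 4.12 (cv2) and the standard library are available. Lean on these libraries where they do the work, as an engineer would, in place of code of your own. Each camera call takes 0.05 s, during which the arm holds its last target. There are 200 camera calls.

### The job

Slide the top chopping board off its stack sideways onto the raised slicing rest next to it, square against the rest's sliding stop bar, and push on: the bar runs back lightly in its slots until it comes up hard against its hidden end stop. Hold a firm but gentle press there for a moment, so that you feel the bar is fully back, without ramming it. Slide the board, do not lift or tip it, leave the two boards below and everything else on the counter as they are, and let go with the board flat on the rest, touching the bar all along its end.

Things in the scene. Friction and masses are not known exactly. Their poses are not given: they have to be found in the camera images.
- board_top_center (a point): centre (half-way up) of the top one of three identical green plastic chopping boards in a stack: 140 x 200 x 15 mm (x, y, z), some 0.4 kg. It starts flat, centre 37.5 mm above the counter, turned by up to 0.15 rad and shifted up to 35 mm against the rest. Its y axis is lengthwise and points roughly to the rest; its +y end (100 mm from the centre) goes against the stop bar, its -y end is the free end
- board_mid_center (a point): centre of the middle board, same size and axes, centre 22.5 mm and top face 30 mm above the counter; only friction holds it
- board_low_center (a point): centre of the lowest board, same size and axes, centre 7.5 mm above the counter
- bed_center (a point): centre of the top face of the slicing rest, a fixed steel bed on four feet, 170 mm (x) by 270 mm (y), top face 28 mm above the counter: 2 mm lower than the middle board's top. Its +y axis points away from the stack, along the sliding. The stack lies beyond its -y edge with a gap of about 7 to 25 mm, stack centre about 250 mm from this point. No side guides. Sliding the board takes 1 to 5 N
- stop_face (a point): middle of the sliding stop bar's flat face towards the stack, 7.5 mm above the bed, axes as the bed's; bar 165 (x) x 15 x 30 mm high with a black cap near each end. A push of about 3 N runs it along +y of the bed, always square, 8 to 30 mm, to a hard end that must be felt; no spring. Press there with 10 to 15 N, never over 25. A board against it has its centre 100 mm from this point along -y
- shaker: glass shaker with steel cap, 44 mm wide, 85 mm high, origin at its underside, standing at the far (+x) side of the stack: leave alone
- mug: white mug, 76 mm wide, 90 mm high, origin at its underside, at the far side of the rest: leave alone
- ramekin: small white bowl, 72 mm wide, 42 mm high, origin at its underside, on the robot's side of the stack: leave alone
- loaf: half loaf of flat bread, 70 x 140 x 42 mm, origin at its underside, on the robot's side of the rest: leave alone
- jar: amber glass jar, 72 mm wide, 110 mm high, origin at its underside, to the left of the rest: leave alone
- turner: kitchen turner lying on the counter at the front right, about 0.25 m long, origin near its middle: leave alone
Mind the look-alikes: they are no part of the job. What is shaped like the part that bears board_top_center but brown or pink is not meant.

How it is judged (in metres and radians):
On the way, in this order (a step that is already met when the one before it is completed fails the run):
1. the top board has been slid clear of the stack onto the rest (contact force between board_top and board_mid below 0.05 N and y of board_top_center in the frame of bed_center above -0.07 m and z of board_top_center in the frame of bed_center below 0.011 m), for 0.05 s.
2. the board presses the stop bar against its hidden end stop with 6 N or more (contact force between board_top and stop_bar above 6 N), for 0.1 s.
At the end, for the whole second after the job is handed in: The top board lies flat on the rest (within 0.03 rad and 2 mm), square to the stop bar within 0.03 rad, its end within 2.5 mm of the bar's face, within 20 mm of the middle of the bed's width, at rest; the two other boards are within 6 mm of where they started (y of board_top_center in the frame of stop_face between -0.1025 and -0.097 m and x of board_top_center in the frame of bed_center between -0.02 and 0.02 m and angle between the x axis of board_top_center and the x axis of stop_face, either way round below 0.03 rad and angle between board_top_center's own z axis and vertical below 0.03 rad and z of board_top_center in the frame of bed_center between 0.005 and 0.0095 m and distance of each of board_mid_center, board_low_center from where it was at the start of the episode below 0.006 m and linear speed of board_top below 0.01 m/s); the robot touches nothing.
It fails at once if the board pressed on the stop bar with more than 25 N (contact force between board_top and stop_bar above 25 N).
It fails at once if the top board lifted by more than 12 mm or tipped by more than 0.15 rad (height (world z) of board_top_center above 0.0495 m or angle between board_top_center's own z axis and vertical above 0.15 rad).
It fails at once if one of the two lower boards shifted by more than 6 mm (distance of any of board_mid_center, board_low_center from where it was at the start of the episode above 0.006 m).
It fails at once if something else on the counter moved by more than 15 mm (distance of any of shaker, mug, ramekin, loaf, jar, turner from where it was at the start of the episode above 0.015 m).
It also fails if it takes over 51 s, if anything falls off the work surface, if the arm or the gripper's body presses on something with over 40 N, if the wrist force passes 120 N, or if a joint passes its speed limit or range.

## Working session

There is one attempt and no reset: what is moved stays moved. The work goes in short steps, each a Python script; the robot and the scene stay as the last script left them, time stands still between calls to the robot, and variables do not carry over. Pictures are saved under pics/ and viewed, at most 10 in all, crops included, and the job is handed in when it is done.

```bash
ls; mkdir -p pics; python3 - <<'E'
from workcell import *
import cv2,numpy as np
for n in("top","side"):
    c=camera(n); cv2.imwrite(f"pics/{n}0.png",c["image"]); np.savez(f"{n}0.npz",**c)
    print(n,c["fx"],c["cx"],c["cy"],c["dist_coeffs"],np.round(c["cam_to_world"],3).tolist())
s=read_state();print(s["time"],s["ft_force"],s["tool_rot"],grip_point_offset)
E
```

```text
pics
top 452.85887208811545 277.6101983845167 215.25933756236518 [-0.15053412  0.          0.          0.          0.        ] [[-0.001, 0.997, -0.078, 382.058], [-1.0, -0.002, -0.006, -25.058], [-0.006, 0.078, 0.997, 1190.688], [0.0, 0.0, 0.0, 1.0]]
side 451.68560846296543 281.1505701334698 214.3093663633377 [0.02841317 0.         0.         0.         0.        ] [[0.658, 0.51, -0.553, -163.154], [-0.753, 0.443, -0.487, -571.003], [-0.003, 0.737, 0.676, 860.006], [0.0, 0.0, 0.0, 1.0]]
0.1 [-0.08426963 -0.59877283 -0.4040564 ] [[-9.14803835e-01  4.03898291e-01 -3.36871342e-04]
 [ 4.03898425e-01  9.14803351e-01 -9.44036425e-04]
 [-7.31236659e-05 -9.99669946e-04 -9.99999498e-01]] -18.700000000000003
```

View pics/top0.png

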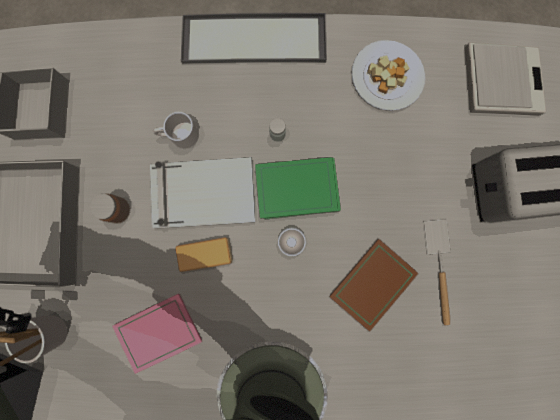

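View pics/side0.png

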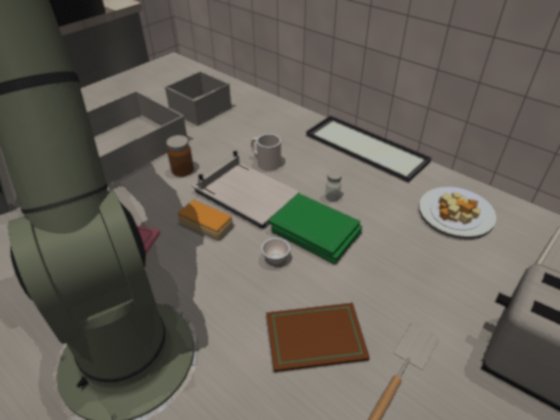

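Top view: the green stack is at about (298,187), the steel rest at (203,192) with the stop bar at its left end (x≈160, black caps at (158,165) and (160,222)). Look-alikes are the brown board (373,285) and the pink board (157,332). By the description I choose the green one.

```bash
cat > h.py <<'E'
import numpy as np,cv2
def cloud(c):
    """world points per pixel from range"""
    K=np.array([[c["fx"],0,c["cx"]],[0,c["fy"],c["cy"]],[0,0,1]])
    v,u=np.mgrid[0:420,0:560]
    p=cv2.undistortPoints(np.dstack([u,v]).reshape(-1,1,2).astype(np.float64),K,np.array(c["dist_coeffs"])).reshape(420,560,2)
    d=np.dstack([p[...,0],-p[...,1],-np.ones((420,560))]); T=np.array(c["cam_to_world"])
    return d@T[:3,:3].T, T[:3,3], c["range_z"]
def onplane(c,pts,z):
    D,o,_=cloud(c); pts=np.asarray(pts)
    K=np.array([[c["fx"],0,c["cx"]],[0,c["fy"],c["cy"]],[0,0,1]])
    p=cv2.undistortPoints(pts.reshape(-1,1,2).astype(np.float64),K,np.array(c["dist_coeffs"])).reshape(-1,2)
    T=np.array(c["cam_to_world"]); d=np.c_[p[:,0],-p[:,1],-np.ones(len(p))]@T[:3,:3].T
    return (o+d*((z-o[2])/d[:,2])[:,None])[:,:2]
def rect(P):
    """centre, long-axis unit (towards +y), sizes (long,short), yaw of the y axis from world +y"""
    (c,s,a)=cv2.minAreaRect(P.astype(np.float32)); b=cv2.boxPoints((c,s,a))
    e=[b[1]-b[0],b[2]-b[1]]; l=max(e,key=np.linalg.norm); l=l/np.linalg.norm(l); l*=np.sign(l[1])
    return np.array(c),l,(max(s),min(s)),np.arctan2(-l[0],l[1])
def board(c,z):
    im=c["image"].astype(int); m=((im[...,1]>im[...,2]*1.6)&(im[...,1]>im[...,0]*1.4)&(im[...,1]>60)).astype(np.uint8)
    cs=cv2.findContours(m,0,cv2.CHAIN_APPROX_NONE)[0]; k=max(cs,key=cv2.contourArea)
    return k,rect(onplane(c,k.reshape(-1,2),z))
E
python3 - <<'E'
from h import *
c=dict(np.load("top0.npz"))
D,o,r=cloud(c); W=o+D*r[...,None]
k,R=board(c,45); print("board",R)
np.set_printoptions(precision=1,suppress=True)
for u,v in [(298,187),(210,192),(162,195),(157,195),(153,195),(250,240),(278,125)]: print(u,v,W[v,u],c["image"][v,u])
im=c["image"]
print([list(map(int,im[195,u].tolist()))+[round(float(W[195,u,2]))] for u in range(144,172)])
big=cv2.resize(im[140:250,135:355],None,fx=3.6,fy=3.6,interpolation=cv2.INTER_CUBIC); cv2.imwrite("pics/crop0.png",big)
E
```

```text
board (array([544.23284912, -68.25008392]), array([-0.0980179,  0.9951847], dtype=float32), (204.05557250976562, 139.0846405029297), np.float32(0.098175526))
298 187 [544.6 -70.3  41.8] [ 75 124  67]
210 192 [534.  157.4  29.2] [160 165 163]
162 195 [523.5 277.1  55.3] [151 159 164]
157 195 [523.3 289.6  57.5] [149 157 158]
153 195 [527.  308.4  28.2] [158 165 164]
250 240 [410.3  55.   -1.3] [127 136 142]
278 125 [696.2 -19.6  82.4] [136 146 151]
[[125, 135, 140, -1], [128, 137, 142, -3], [124, 134, 140, -6], [127, 136, 142, -3], [126, 136, 141, 1], [124, 134, 138, 2], [135, 142, 146, 0], [154, 160, 159, 27], [159, 165, 163, 28], [158, 165, 164, 28], [158, 165, 163, 24], [157, 163, 162, 27], [157, 164, 162, 23], [149, 157, 158, 58], [138, 148, 152, 55], [139, 148, 154, 52], [140, 148, 154, 57], [143, 152, 157, 59], [151, 159, 164, 55], [104, 111, 113, 53], [59, 63, 66, 43], [58, 61, 62, 34], [94, 100, 106, 28], [139, 146, 153, 28], [155, 163, 163, 30], [157, 165, 163, 30], [156, 164, 163, 30], [155, 164, 162, 28]]
```

View pics/crop0.png

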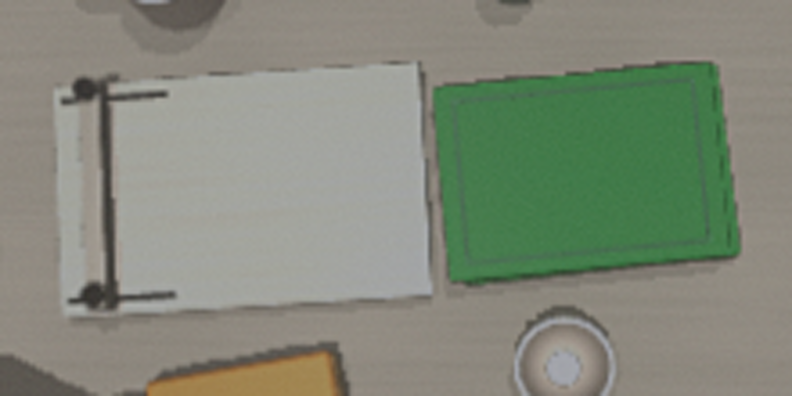

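The crop confirms the green board. Its top face has a dark inset groove. The lower boards stick out a few mm at the free (right) end. The bed corners are clear, and the bar's dark front face is at crop x≈107.

```bash
cat >> h.py <<'E'
def groove(c):
    im=c["image"]; k,_=board(c,45)
    m=np.zeros(im.shape[:2],np.uint8); cv2.drawContours(m,[k],-1,255,-1)
    m=cv2.erode(m,np.ones((3,3)),iterations=1)
    g=im[...,1]; bh=cv2.morphologyEx(g,cv2.MORPH_BLACKHAT,np.ones((7,7)))
    return ((bh>10)&(m>0)).astype(np.uint8)
def bed(c):
    g=c["image"].min(2); D,o,r=cloud(c); z=o[2]+D[...,2]*r
    m=((g>146)).astype(np.uint8); m=cv2.morphologyEx(m,cv2.MORPH_OPEN,np.ones((3,3)))
    n,l,s,_=cv2.connectedComponentsWithStats(m); P=l==l[205,215]
    return P
E
python3 - <<'E'
from h import *
np.set_printoptions(precision=3,suppress=True)
c=dict(np.load("top0.npz"))
g=groove(c); k,R=board(c,45)
q=np.array([(458,100),(692,81),(708,240),(468,262)])/3.6+[135,140]-0.36
Q=onplane(c,q,45); print("hand groove",Q,rect(Q))
# clean edges of the outline: +y end and +x side
P=onplane(c,k.reshape(-1,2),45); l=R[1]; n=np.array([l[1],-l[0]]); a=(P-R[0])@l; b=(P-R[0])@n
def line(P):
    vx,vy,x,y=cv2.fitLine(P.astype(np.float32),cv2.DIST_HUBER,0,.01,.01).ravel(); return np.array([x,y]),np.array([vx,vy])
for nm,s in (("+y",(a>90)&(abs(b)<58)),("-y",(a<-90)&(abs(b)<58)),("+x",(b>60)&(abs(a)<90)),("-x",(b<-60)&(abs(a)<90))):
    p,d=line(P[s]); print(nm,p,np.degrees(np.arctan2(d[1],d[0])),"mean a,b",a[s].mean(),b[s].mean())
B=bed(c); v,u=np.nonzero(B); print("bed px",u.min(),u.max(),v.min(),v.max())
cs=cv2.findContours(B.astype(np.uint8),0,cv2.CHAIN_APPROX_NONE)[0]; kb=max(cs,key=cv2.contourArea)
Pb=onplane(c,kb.reshape(-1,2),28); print("bed mask",rect(Pb))
q=np.array([(55,88),(418,62),(432,295),(65,317)])/3.6+[135,140]-0.36
print("bed hand",onplane(c,q,28),rect(onplane(c,q,28)))
# bar face: top edge at z=58 and foot at z=28
q=np.array([(103,88),(109,290)])/3.6+[135,140]-.36; print("bar top edge",onplane(c,q,58))
o=c["image"].copy(); o[g>0]=(0,0,255); cv2.drawContours(o,[kb,k],-1,(255,0,0),1)
cv2.imwrite("pics/ov.png",cv2.resize(o[140:250,135:355],None,fx=3.6,fy=3.6,interpolation=cv2.INTER_NEAREST))
E
```

```text
hand groove [[ 595.033   22.161]
 [ 608.595 -144.799]
 [ 494.521 -154.772]
 [ 479.202   14.868]] (array([544.412, -64.921]), array([-0.087,  0.996], dtype=float32), (170.32957458496094, 116.02606964111328), np.float32(0.08720612))
+y [533.53   31.758] 5.3331637 mean a,b 100.53771153656534 -0.21184161710620972
-y [ 546.502 -168.477] 6.9438663 mean a,b -99.73114617942514 0.5235043098759871
+x [611.766 -60.846] -84.58308 mean a,b -0.06972598807292099 67.95444968020429
-x [476.361 -75.287] -84.32947 mean a,b -0.03211630722154829 -68.22077232137109
bed px 167 254 158 225
bed mask (array([535.015, 158.992]), array([-0.058,  0.998], dtype=float32), (223.8174285888672, 168.76248168945312), np.float32(0.058424436))
bed hand [[609.409 319.129]
 [626.287  51.966]
 [457.009  41.196]
 [441.315 307.5  ]] (array([533.209, 180.163]), array([-0.063,  0.998], dtype=float32), (267.771240234375, 169.6201934814453), np.float32(0.06308941))
bar top edge [[603.119 275.134]
 [458.838 267.531]]
```

View pics/ov.png

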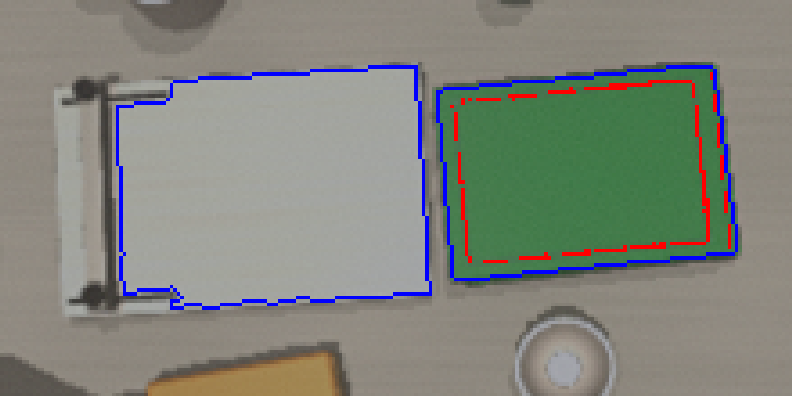

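The board centre is about (543.5, -66) with yaw 0.092. The bed centre is about (533, 180) with yaw 0.062. In the bed frame the board is only about -5 mm off sideways and +0.03 rad turned. I will push the free end with the open fingers as a two-point pusher set square to the bed. First I touch the counter to find the true fingertip height.

```bash
cat >> h.py <<'E'
BC=np.array([533.2,180.]); YB=0.060; HB=np.array([-np.sin(YB),np.cos(YB)]); XB=np.array([np.cos(YB),np.sin(YB)])
def bp(x,y,z): p=BC+x*XB+y*HB; return [p[0],p[1],z]
def tb(p): d=np.asarray(p)[:2]-BC; return np.array([d@XB,d@HB])
def rot(yaw=YB,s=1):
    h=np.array([-np.sin(yaw),np.cos(yaw),0])*s; x=np.array([np.cos(yaw),np.sin(yaw),0])*s
    return np.c_[h,x,[0,0,-1]]
E
python3 - <<'E'
from h import *; from workcell import *
np.set_printoptions(precision=2,suppress=True)
q0=np.array(read_state()["qpos"]); best=None
for s in(1,-1):
    q=inverse_kinematics(bp(-2,-397,200),rot(s=s)); print(s,q)
    if q is not None and (best is None or abs(q-q0).max()<best[0]): best=(abs(q-q0).max(),s)
s=best[1]; print("s",s)
movep(bp(-2,-397,200),rot(s=s)); movel(bp(-2,-397,40),max_speed=120)
F=np.array(read_state()["ft_force"])
try: hit=movel(bp(-2,-397,-14),max_speed=20,guard=3)
except PlanningError as e: print(e); hit=None
S=read_state(); print(hit,S["time"],S["eef_pos"],F,S["ft_force"],S["finger_gap"])
E
```

```text
1 [-0.21  0.62  0.74  1.74 -0.49  0.97  0.78]
-1 [-0.42  0.88  1.22  1.75 -0.9   1.19 -2.01]
s 1
True 7.0 [ 555.   -216.42  -13.12] [-0.25  0.54  0.1 ] [-1.33  0.97  8.98] 85.24415174569896
```

```bash
python3 - <<'E'
from h import *; from workcell import *
np.set_printoptions(precision=2,suppress=True)
movel(bp(-2,-397,21.5),max_speed=60); wait(.2)
F0=np.array(read_state()["ft_force"]); print("F0",F0)
for y,v in((-345,30),(-250,55),(-145,60)):
    h=movel(bp(-2,y,21.5),max_speed=v,guard=14); S=read_state(); print(h,S["time"],tb(S["eef_pos"]),S["eef_pos"][2],np.array(S["ft_force"])-F0)
    if h: break
np.save("F0.npy",F0)
for n in("top","side"):
    c=camera(n); np.savez(f"{n}1.npz",**c); cv2.imwrite(f"pics/{n}1.png",c["image"])
t,s=cv2.imread("pics/top1.png")[130:260,120:380],cv2.imread("pics/side1.png")[110:270,150:400]
cv2.imwrite("pics/m1.png",np.vstack([cv2.resize(t,(600,300),interpolation=cv2.INTER_CUBIC),cv2.resize(s,(469,300),interpolation=cv2.INTER_CUBIC)[:, :600] if False else cv2.copyMakeBorder(cv2.resize(s,(469,300),interpolation=cv2.INTER_CUBIC),0,0,0,131,0)]))
E
```

```text
F0 [ 0.28  0.04 -0.72]
False 9.8167 [  -1.97 -345.04] 21.48449603168471 [-0.05 -0.09  1.02]
False 11.6917 [  -2.08 -249.96] 21.433194439013864 [-0.26 -0.39  1.23]
False 13.5917 [  -1.98 -145.15] 21.543216092404784 [0.02 0.4  1.08]
```

View pics/m1.png

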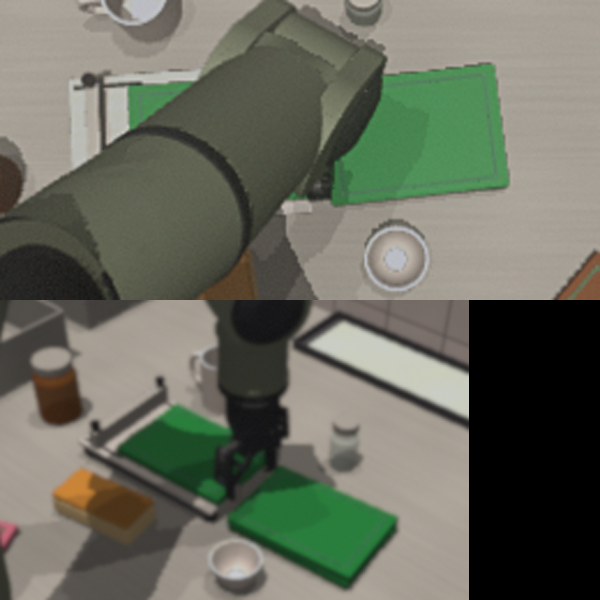

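The board lies on the rest, with its leading edge at crop (128,130), about 25 mm from the bar. The lower stack looks undisturbed. I check yaw and sideways position from the visible front part, then press.

```bash
python3 - <<'E'
from h import *; from workcell import *
np.set_printoptions(precision=4,suppress=True)
def line(P,ref):
    v=cv2.fitLine(P.astype(np.float32),cv2.DIST_HUBER,0,.01,.01).ravel(); return v[2:],v[:2]*np.sign(v[:2]@ref)
def green(im): im=im.astype(int); return ((im[...,1]>im[...,2]*1.5)&(im[...,1]>im[...,0]*1.3)&(im[...,1]>40))
c=dict(np.load("top1.npz")); g=green(c["image"])
rows=range(170,187); print([int(np.nonzero(g[v,:230])[0][0]) if g[v,:230].any() else -1 for v in range(160,195)])
cols=range(178,200); E=onplane(c,[(u,np.nonzero(g[:200,u])[0][0]-.5) for u in cols],43)
p,d=line(E,HB); print("+x edge: x in bed",tb(p),"yaw rel bed",np.arctan2(-d[0],d[1])-YB)
E=onplane(c,[(np.nonzero(g[v,:230])[0][0]-.5,v) for v in rows],43)
p,d=line(E,XB); print("+y edge in bed",tb(p),"yaw rel bed",np.arctan2(d[1],d[0])-YB)
c0=dict(np.load("top0.npz"))
# lower boards unmoved? compare far-end outline columns
g0=green(c0["image"]);print([int(np.nonzero(g0[v])[0][-1]) for v in range(165,210,6)],[int(np.nonzero(g[v])[0][-1]) for v in range(165,210,6)])
# bed yaw: front(-y) edge and sides, bar foot
q=np.array([(u,0) for u in (190,200,215,230,245)]); gr=c0["image"].min(2).astype(int)
T=[];Bm=[]
for u in range(180,250,3):
    col=gr[:,u]; t=[v for v in range(145,175) if col[v]<=146<col[v+1]]; b=[v for v in range(212,238) if col[v]>146>=col[v+1]]
    if t:T.append((u,t[0]+.5))
    if b:Bm.append((u,b[-1]+.5))
for n,A in(("bed+x",T),("bed-x",Bm)): p,d=line(onplane(c0,A,28),HB); print(n,tb(p),"yaw",np.arctan2(-d[0],d[1]))
E
```

```text
[-1, -1, -1, -1, -1, -1, 193, 176, 176, 176, 176, 176, 176, 176, 176, 176, 176, 176, 176, 176, 176, 176, 176, 176, 176, 176, -1, -1, -1, -1, -1, -1, -1, -1, -1]
+x edge: x in bed [68.5652 26.732 ] yaw rel bed -0.0066382702309557215Traceback (most recent call last):
  File "<stdin>", line 10, in <module>
IndexError: index 0 is out of bounds for axis 0 with size 0
```

```bash
python3 - <<'E'
from h import *; from workcell import *
np.set_printoptions(precision=2,suppress=True)
F0=np.load("F0.npy"); H3=np.r_[HB,0]
def st(m):
    S=read_state(); f=-(np.array(S["ft_force"])-F0)@H3; print(m,round(S["time"],2),tb(S["eef_pos"]),"push",round(f,2),np.array(S["ft_force"])-F0); return f,tb(S["eef_pos"])[1]
h=movel(bp(-2,-124,21.5),max_speed=20,guard=11); st(h)
if not h: h=movel(bp(-2,-60,21.5),max_speed=8,guard=11); st(h)
for _ in range(3): wait(.15); f,y=st("hold")
E
```

```text
False 14.89 [  -2.01 -123.83] push 0.4 [-1.11 -0.47  0.08]
True 18.65 [ -2.14 -97.7 ] push 2.76 [ 0.28 -2.75  2.43]
hold 18.8 [ -2.24 -97.83] push -0.03 [ 1.1   0.1  -0.39]
hold 18.95 [ -2.22 -98.08] push 0.06 [ 0.49 -0.03 -0.  ]
hold 19.1 [ -2.22 -98.26] push -0.29 [-0.84  0.24  0.72]
```

```bash
python3 - <<'E'
from h import *; from workcell import *
np.set_printoptions(precision=2,suppress=True)
F0=np.load("F0.npy"); H3=np.r_[HB,0]
def st(m):
    fs=[]
    for _ in range(3):
        wait(.04); S=read_state(); fs.append(-(np.array(S["ft_force"])-F0)@H3)
    print(m,round(S["time"],2),tb(S["eef_pos"]),"push",np.array(fs)); return np.mean(fs)
y=-98.0
while y<-94:
    h=movel(bp(-2.2,y,21.5),max_speed=4,guard=15); f=st((round(y,2),h))
    if h or f>9.5: break
    y+=.3
if not h and f>9.5: wait(.4); st("held")
E
```

```text
(-98.0, False) 19.49 [ -2.2  -97.98] push [ 0.31 -0.21  0.95]
(-97.7, False) 19.87 [ -2.17 -97.78] push [0.74 1.31 0.19]
(-97.4, False) 20.24 [ -2.18 -97.66] push [3.9  4.22 4.31]
(-97.1, False) 20.62 [ -2.22 -97.62] push [5.92 6.82 6.18]
(-96.8, False) 20.99 [ -2.17 -97.63] push [7.04 7.06 8.15]
(-96.5, False) 21.37 [ -2.21 -97.59] push [8.29 8.68 8.42]
(-96.2, False) 21.74 [ -2.19 -97.56] push [11.01 10.08  9.63]
held 22.27 [ -2.18 -97.56] push [10.58 11.32 10.22]
```

The arm no longer advances while the force climbs, so the bar is at its hard end. I press slightly more to cover board friction, hold, then back off slowly.

```bash
python3 - <<'E'
from h import *; from workcell import *
np.set_printoptions(precision=2,suppress=True)
F0=np.load("F0.npy"); H3=np.r_[HB,0]
def st(m):
    fs=[]
    for _ in range(3):
        wait(.04); S=read_state(); fs.append(-(np.array(S["ft_force"])-F0)@H3)
    print(m,round(S["time"],2),tb(S["eef_pos"]),"push",np.array(fs)); return np.mean(fs)
for y in(-95.8,-95.4): 
    h=movel(bp(-2.2,y,21.5),max_speed=4,guard=10); f=st((y,h))
    if f>13: break
wait(.5); st("held")
movel(bp(-2.2,-102,21.5),max_speed=10); st("off")
movel(bp(-2.2,-112,21.5),max_speed=40)
movel(bp(-2.2,-118,180),max_speed=120)
movep([400,-280,300],rot()); st("away")
for n in("top","side"):
    c=camera(n); np.savez(f"{n}2.npz",**c); cv2.imwrite(f"pics/{n}2.png",c["image"])
t,s=cv2.imread("pics/top2.png")[130:260,120:380],cv2.imread("pics/side2.png")[110:270,150:400]
cv2.imwrite("pics/m2.png",np.vstack([cv2.resize(t,(600,300),interpolation=cv2.INTER_CUBIC),cv2.copyMakeBorder(cv2.resize(s,(469,300),interpolation=cv2.INTER_CUBIC),0,0,0,131,0)]))
E
```

```text
(-95.8, False) 22.64 [ -2.22 -97.57] push [12.84 11.93 12.63]
(-95.4, False) 23.02 [ -2.21 -97.53] push [14.94 14.55 15.09]
held 23.64 [ -2.19 -97.54] push [14.3  14.25 14.64]
off 24.57 [  -2.23 -101.86] push [ 0.4  -0.89  0.24]
away 28.02 [-159.84 -450.35] push [-0.4   0.01  0.79]
```

View pics/m2.png

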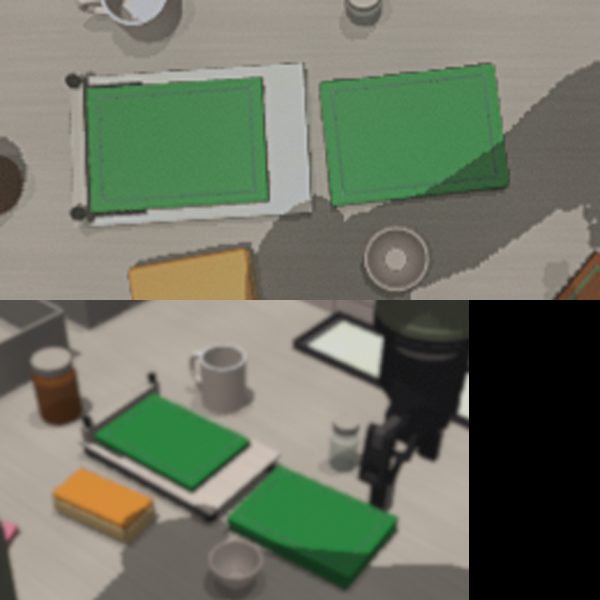

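The board lies flat and centred on the rest, with its front end along the bar at crop x≈87 (from y=88 to y=212). The lower stack and the other items are unmoved, and the gripper is clear. Handing in.

```bash
python3 -c "
from workcell import *
print(finish_job())"
```

```text
the job is handed in; nothing more can be done
None
```

The job is handed in: the top board was slid flat onto the rest and pressed with about 14.5 N at the tool while the bar no longer moved; in the last pictures it lies centred along the bar with nothing else visibly moved. The judge returned no verdict.

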